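# Rock the angle gauge on the sill bead until its pointer hangs in the fork

## Robot

A 7-joint arm with a two-finger parallel gripper is mounted at the origin on the work surface. World frame = base frame: x ahead of the robot, y to its left, z up, the work surface at z = 0. Lengths are in m, angles in rad, forces in N, time in s.
With the tool pointing down it reaches from about 0.4 to 0.9 m from the base axis. Payload 5.6 kg.
Tool frame: the origin (TCP) lies between the finger pads, 19 mm behind the fingertips; this is the grasp point; z points along the fingers, y is the line along which they close (so a half turn about z gives the same grasp; the last joint's range is limited). The gripper opens to 92 mm and grips with 3 to 60 N. Pads are 20 mm wide; open, the fingers measure 128 mm over their backs; the gripper's body (75 mm by 189 mm) begins 69 mm behind the grasp point.
Start: joints at [-1.26, 0.468, -0.012, 1.603, 0.006, 1.071, -0.056], TCP at [0.225, 0.61, 0.233] pointing down, gripper open.
Joint ranges: [-2.53, 2.53], [-0.31, 2.02], [-1.57, 1.55], [0.28, 2.44], [-1.29, 4.43], [0.15, 1.84], [-2.92, 2.92]. Speed limits (rad/s): [2.57, 2.57, 3.14, 3.14, 3.14, 3.14, 3.14].

## Interface

Orientations are given as a 3x3 rotation matrix whose columns are the frame's x, y, z axes.
In Python, from station import env, effector, solver, viewer, workorder, search_frame, tip_of gives the robot as it stands. Calls block until the motion is done:
- env.reach(position, orientation): joint-space move of the TCP to a pose.
- env.movel(position, frame=None, rate=0.15): straight line of the TCP; frame=None keeps the orientation; rate is the mean speed in m/s.
- env.goto_joints(angles): joint-space move.
- effector.release() and effector.grasp(squeeze=None): open the fingers fully, or close them until they stop; squeeze is the grip in N (None keeps the last).
- env.pause(seconds).
- solver.inverse_kinematics(position, orientation): joint angles nearest the present ones, or None.
- env.sense(): the state.
- viewer.read_camera(name): name is "scene" or "top" or "wrist"; returns (picture, depth): 480x640x3 uint8, red, green, blue; 480x640 float32, m along the optical axis (not along the pixel's ray), 0 where there is no reading.
- viewer.camera_info(name): a dict with "intrinsics" (3x3 intrinsics, pixels), "dist_coeffs" ([k1, k2, p1, p2, k3] as OpenCV has them; the pictures are not rectified), "eye" and "rotation" of the camera in the world; the wrist camera has in their place "T_tool_cam" (4x4, takes a point from camera to tool coordinates, whose origin is the TCP and whose axes are the flange's). Camera axes: x right, y up, looking along -z (the intrinsics and any distortion apply to the point x, -y, -z); pixel columns grow to the right and rows downward; lengths in m; the calibration is good to about 2 mm. A picture is of the moment at which its call begins: read the wrist's pose just before it. camera_info takes no time and is no camera call.
A pose or a line that the arm cannot do raises env.PlanningError and nothing moves.
- workorder.finish_job(): hands the job in; it is judged then, once.
Trained networks look in the newest picture that a camera, given by its name, has taken for a name from the list of things; names that differ only in an ending like _2 or _b are one class to them, and where a whole thing is asked for, a point or a joint stands for the part that bears it (a point fixed in the world has none). Each returns a list of dicts, best first, with "score" (0 to 1); they miss things now and then, are a little off and sometimes report something else, mostly with a low value. They report only what shows in the picture. A call takes as long as a camera call. They do not tell look-alikes from the thing itself.
- search_frame(camera, name): "at" ([x, y, z] in m, in world coordinates, good to about 4 mm: the middle of the surface that is visible of it).
- tip_of(camera, name): "at" ([x, y, z] in m, in world coordinates, good to about 4 mm: a listed point, or the origin of a listed thing).
The state is a dict: "t": time; "joint_positions": joint angles; "joint_velocities": joint speeds; "tau": joint torques, N m; "ee_pos": TCP position; "tcp_rot": TCP orientation; "wrist_force": force on the tool from outside, world axes, zero at the start; "moment": the same for the moment, N m; "gripper_width": finger opening in m; "grasp_force": force on a finger pad.
Only numpy, scipy, OpenCV 4.12 (cv2) and the standard library are available. Lean on these libraries where they do the work, as an engineer would, in place of code of your own. Each camera call takes 0.05 s, during which the arm holds its last target. There are 200 camera calls.

## Task

Pick up the wooden angle gauge by the tab on its top and set the middle of its foot on the middle of the rounded bead of the sill offcut, square across it (either way round). Rock it on the bead until the swinging pointer settles between the two prongs of the brass fork, and finish holding it just there, pressed lightly on the bead and with your fingers still on the gauge: do not let go. Leave the cups and everything else on the table where they are.

Things in the scene. Friction and masses are not known exactly. Their poses are not given: they have to be found in the camera images.
- gauge: Loose pale wood angle gauge, 0.25 to 0.5 kg, 151 mm high: upright frame in its y-z plane, white plate at its back (-x), flat foot 50 (x) x 120 (y) x 8 mm. Origin: centre of the foot's underside, z up. Its cross bar (112 mm, z 100 to 110 mm) bears a grip tab 36 (x) x 16 (y) mm, z 110 to 151 mm: pinch it from above, fingers closing along y. Pointer and fork hang from a pivot at z 100 mm.
- gauge_grip (a point): Point in the middle of the grip tab, 132 mm above the foot's underside: a good place for the TCP.
- pointer (a joint): Angle (rad) of the dark steel pendulum pointer (70 mm, with a round bob) in the gauge's frame: 0 along the gauge's -z, positive when its tip is on the gauge's +y side. It swings freely, always settling plumb within about 1 s: a gauge turned by +a about its own x axis reads -a.
- fork (a joint): Angle (rad), measured like pointer, of the brass two-pronged fork, the mark. Set anew each time, 0.14 to 0.30, always on the gauge's +y side; it is stiff and stays where it is in the gauge. So the gauge must be tilted by minus this angle about its own x axis (its pivot moves towards its +y side, that side of the foot goes down).
- pointer_tip (a point): Tip of the pointer, 70 mm from the pivot, in the middle plane of the gauge.
- fork_gap (a point): Middle of the gap between the prongs of the fork, 70 mm from the pivot, in the middle plane of the gauge. The gap is 10 mm wide.
- sill_block: Sill offcut fixed to the table. Origin: centre of its underside. Plywood block 120 (x) x 80 (y) x 40 mm; a darker round-topped bead, radius 12 mm, runs along its x over the middle: axis 46 mm, crest 58 mm above the table. A foot rocks about 0.45 rad either way on it; let go, it falls to one side. Turning the gauge about the bead's axis keeps the foot touching.
- bead_top (a point): Middle of the crest of the bead, 58 mm above the table, over the block's origin.
- cup_a: white tea cup, 80 mm wide, 60 mm high, standing on saucer_a. Bystander: leave alone. Origin: centre of its underside.
- cup_b: white tea cup like cup_a, on saucer_b. Bystander: leave alone. Origin: centre of its underside.
- saucer_a: white saucer, 140 mm wide, 14 mm high, loose on the table beyond the work area. Bystander: leave alone. Origin: centre of its underside.
- saucer_b: white saucer like saucer_a, on the other side. Bystander: leave alone. Origin: centre of its underside.
- plain_offcut: small loose plywood block, 60 x 50 x 40 mm high, WITHOUT any bead; not used. Bystander: leave alone. Origin: centre of its underside.
- tape: black tape measure case, 56 x 30 x 56 mm high, with a short steel tongue. Bystander: leave alone. Origin: centre of its underside.
- screwdriver: screwdriver lying on the table. Bystander: leave alone. Origin: centre of its underside.
- caddy: round steel tea caddy, 88 mm wide, 118 mm high. Bystander: leave alone. Origin: centre of its underside.
- apple: red apple, about 74 mm wide, 64 mm high. Bystander: leave alone. Origin: centre of its underside.
There are look-alikes about, which are no part of the job. What is meant by the gauge is not pink or purple, and is the smaller of those in its own colour.

How it is judged:
On the way, in this order (a step that is already met when the one before it is completed fails the run):
1. the gauge is held clear of the table (height (world z) of gauge above 0.03 m and contact force between the fingers and gauge above 0.5 N and contact force between gauge and table below 0.1 N), for 0.2 s.
2. the gauge's foot stands on the bead, square across it, still held (contact force between gauge and sill_block above 0.5 N and contact force between the fingers and gauge above 0.5 N and angle between the x axis of gauge and the x axis of sill_block, either way round below 0.2 rad and x of gauge in the frame of sill_block between -0.05 and 0.05 m and y of gauge in the frame of sill_block between -0.04 and 0.04 m and z of gauge in the frame of sill_block between 0.045 and 0.075 m and contact force between gauge and table below 0.1 N), for 0.2 s.
At the end, for the whole second after the job is handed in: The gauge is still held by the fingers, its foot presses on the sill offcut (more than 0.5 N) near the bead's middle (within 50 mm along, 40 mm across), square across the bead within 0.2 rad and clear of the table, and the pointer hangs still with its tip within 5 mm of the middle of the fork's gap (all of step 2 and distance between pointer_tip and fork_gap below 0.005 m and velocity of joint pointer between -0.3 and 0.3 rad/s and angular speed of gauge below 0.2 rad/s); the arm keeps its last pose, push and grip.
It fails at once if a cup, saucer or other bystander is shifted more than 25 mm (distance of any of cup_a, cup_b, saucer_a, saucer_b, plain_offcut, tape, screwdriver, caddy, apple from where it was at the start of the episode above 0.025 m).
It also fails if it takes over 42 s, if anything falls off the work surface, if the arm or the gripper's body presses on something with over 40 N, if the wrist force passes 120 N, or if a joint passes its speed limit or range.

## Working session

There is one attempt and no reset: what is moved stays moved. The work goes in short steps, each a Python script; the robot and the scene stay as the last script left them, time stands still between calls to the robot, and variables do not carry over. Pictures are saved under pics/ and viewed, at most 10 in all, crops included, and the job is handed in when it is done.

```bash
mkdir -p pics; ls; cat > h.py <<'E'
import numpy as np, cv2
from station import env, effector, solver, viewer, workorder, search_frame, tip_of
def cam(name):
    i=viewer.camera_info(name)
    if 'eye' in i: return i,np.array(i['eye']),np.array(i['rotation'])
    s=env.sense();T=np.array(i['T_tool_cam']);R=np.array(s['tcp_rot'])
    return i,np.array(s['ee_pos'])+R@T[:3,3],R@T[:3,:3]
def unproj(c,uv,depth):
    i,e,R=c
    n=cv2.undistortPoints(np.array(uv,float).reshape(-1,1,2),np.array(i['intrinsics'],float),np.array(i['dist_coeffs'],float))[:,0]
    d=np.asarray(depth,float).reshape(-1,1)
    return e+(np.hstack([n[:,:1]*d,-n[:,1:]*d,-d]))@R.T
def proj(c,P):
    i,e,R=c
    q=(np.atleast_2d(P)-e)@R; q=q*[1,-1,-1]
    return cv2.projectPoints(q,np.zeros(3),np.zeros(3),np.array(i['intrinsics'],float),np.array(i['dist_coeffs'],float))[0][:,0]
def save(n,p): cv2.imwrite('pics/'+n,p[:,:,::-1])
E
python3 - <<'E'
from h import *
for n in ['scene','top']:
    c=cam(n);p,d=viewer.read_camera(n);save(n+'1.png',p);np.savez('/tmp/'+n,p=p,d=d)
    print(n,c[1].round(3))
    for k in ['gauge','sill_block','bead_top','gauge_grip','fork_gap','pointer_tip']:
        for r in tip_of(n,k)[:4]: print(k,round(r['score'],2),np.round(r['at'],3),proj(c,r['at']).round()[0])
print(env.sense()['t'])
E
```

```text
pics
scene [0.956 0.666 0.827]
gauge 0.91 [ 0.519 -0.399 -0.004] [297. 224.]
gauge 0.83 [ 0.342 -0.207 -0.005] [383. 243.]
gauge 0.79 [ 0.524 -0.585  0.003] [271. 193.]
gauge 0.7 [ 0.513 -0.238  0.004] [323. 252.]
sill_block 0.64 [0.544 0.205 0.   ] [407. 379.]
bead_top 0.63 [0.546 0.204 0.056] [408. 362.]
gauge_grip 0.98 [ 0.343 -0.212  0.186] [386. 183.]
gauge_grip 0.66 [ 0.521 -0.588  0.175] [267. 144.]
gauge_grip 0.58 [ 0.522 -0.402  0.133] [293. 184.]
gauge_grip 0.56 [ 0.515 -0.237  0.133] [322. 213.]
fork_gap 0.55 [ 0.524 -0.404  0.032] [294. 214.]
fork_gap 0.53 [ 0.519 -0.222  0.031] [323. 248.]
fork_gap 0.43 [ 0.341 -0.212  0.037] [383. 230.]
pointer_tip 0.66 [ 0.341 -0.211  0.045] [383. 228.]
pointer_tip 0.59 [0.443 0.001 0.002] [393. 300.]
pointer_tip 0.44 [ 0.52  -0.406  0.035] [295. 212.]
top [ 0.264 -0.126  1.532]
gauge 0.95 [ 0.342 -0.212  0.002] [349. 319.]
gauge 0.8 [ 0.518 -0.587  0.002] [460. 258.]
gauge 0.73 [ 0.511 -0.24  -0.002] [354. 266.]
sill_block 0.59 [ 0.543  0.204 -0.001] [218. 264.]
bead_top 0.84 [0.543 0.203 0.055] [215. 261.]
gauge_grip 0.82 [ 0.514 -0.234  0.13 ] [355. 258.]
gauge_grip 0.82 [ 0.341 -0.212  0.186] [352. 316.]
gauge_grip 0.81 [ 0.527 -0.589  0.173] [477. 245.]
gauge_grip 0.79 [ 0.521 -0.397  0.131] [409. 253.]
pointer_tip 0.64 [0.787 0.202 0.002] [218. 193.]
pointer_tip 0.6 [0.792 0.205 0.001] [218. 192.]
0.7
```

View pics/scene1.png

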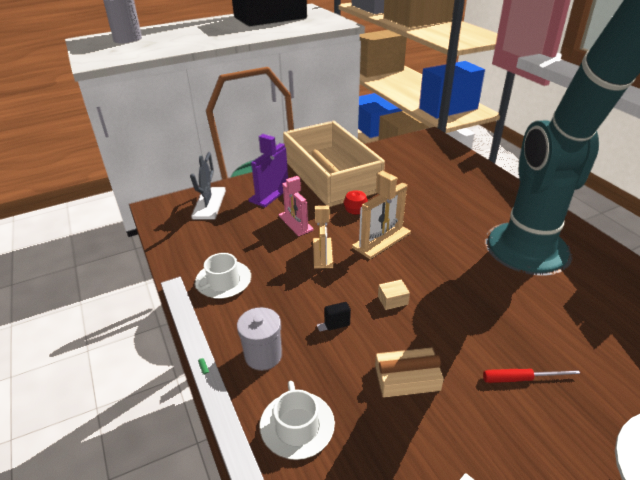

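View pics/top1.png

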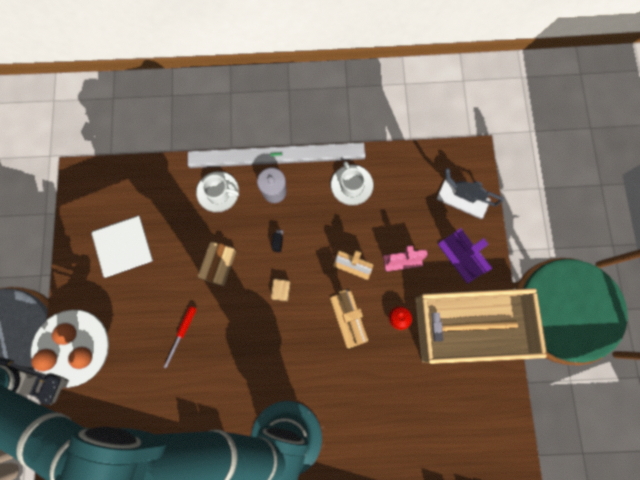

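Small pale gauge at scene (323,240) / top (354,262); look-alikes: larger pale one at scene (383,225) / top (349,319), pink (295,210) and purple (268,175). By the description I choose the small pale one at about (0.514,-0.238). Next come its yaw, the sill's yaw and one close crop.

```bash
python3 - <<'E'
from h import *
from scipy.spatial import cKDTree
v,u=np.mgrid[0:480,0:640]
P=[];C=[]
for n in ['scene','top']:
    z=np.load(f'/tmp/{n}.npz');d=z['d'];m=d>0
    P.append(unproj(cam(n),np.c_[u[m],v[m]],d[m]));C.append(z['p'][m])
def box(i,c,r,z0,z1):
    p=P[i];m=(np.hypot(*(p[:,:2]-c).T)<r)&(p[:,2]>z0)&(p[:,2]<z1);return p[m],C[i][m]
def rect(p):
    (c,s,a)=cv2.minAreaRect(p[:,:2].astype(np.float32)*1000);print(len(p),np.round(c),np.round(s),round(a,1))
for i in (0,1):
    print('cam',i)
    for nm,c,r,zs in [('g',(.514,-.238),.09,[(.005,.015),(.095,.118),(.145,.16)]),('sill',(.544,.204),.09,[(.034,.044),(.053,.063),(.02,.07)])]:
        for z in zs:
            p,_=box(i,c,r,*z)
            if len(p)>4: print(nm,z,end=' ');rect(p)
p,c=box(1,(.514,-.238),.09,.004,.2);w=(c.min(1)>170)&(np.ptp(c.astype(int),axis=1)<30)
print('white',w.sum(),p[w].mean(0) if w.any() else '')
a=np.load('/tmp/scene.npz')['p'][190:290,270:430];b=np.load('/tmp/top.npz')['p'][220:360,310:430]
save('crop1.png',np.hstack([cv2.resize(a,(480,300),interpolation=2),cv2.resize(b,(257,300),interpolation=2)]))
E
```

```text
cam 0
g (0.005, 0.015) 374 [ 489. -231.] [136. 127.] 68.1
g (0.095, 0.118) 148 [ 523. -213.] [60. 32.] 77.9
g (0.145, 0.16) 72 [ 515. -237.] [18. 33.] 62.8
sill (0.034, 0.044) 1329 [542. 202.] [ 83. 121.] 70.5
sill (0.053, 0.063) 454 [542. 203.] [ 23. 119.] 69.7
sill (0.02, 0.07) 2318 [542. 203.] [ 83. 121.] 70.5
cam 1
g (0.005, 0.015) 238 [ 512. -239.] [157. 168.] 35.9
g (0.095, 0.118) 193 [ 508. -234.] [111.  26.] 65.2
g (0.145, 0.16) 65 [ 513. -236.] [15. 36.] 64.8
sill (0.034, 0.044) 560 [540. 203.] [ 82. 119.] 70.1
sill (0.053, 0.063) 196 [540. 202.] [ 21. 120.] 68.6
sill (0.02, 0.07) 976 [540. 203.] [ 83. 120.] 69.0
white 156 [ 0.50488163 -0.23252217  0.0676684 ]
```

View pics/crop1.png

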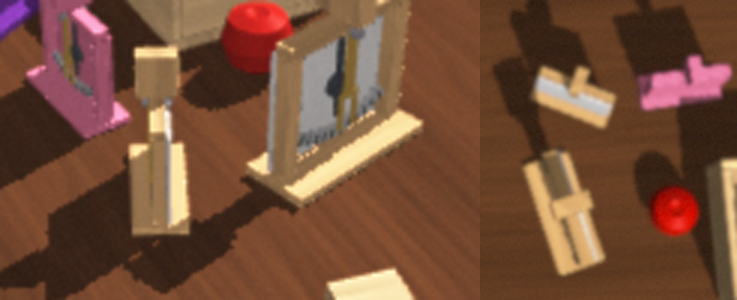

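The crop confirms the choice: wooden gauge with its tab at crop (157,60), edge-on to the camera. The white plate faces the robot, so gauge x is at about -25° and y at +65°; the sill's x is at -20°. The larger wooden one is at crop (340,100). Next I check reachability and grasp.

```bash
cat >> h.py <<'E'
from scipy.spatial.transform import Rotation as Ro
def gR(yaw,a=0): # gauge rotation: yaw, then tilt a about own x
    return Ro.from_euler('z',yaw,degrees=True).as_matrix()@Ro.from_euler('x',a).as_matrix()
def tR(G,s): # tool from gauge: z down, y along s*gauge y
    y=s*G[:,1];z=-G[:,2];return np.c_[np.cross(y,z),y,z]
GRIP=np.array([.514,-.2365]);BEAD=np.array([.541,.2025])
SHOW=np.array([.5,.02,.36])
def rock(yaw,a,over=0.):  # TCP pos with foot tangent on bead, gap 'over' along gauge z; grip z .134
    G=gR(yaw,a);return np.r_[BEAD,.046]+G@[0,0,.012+over+HG],G
HG=.134
E
python3 - <<'E'
from h import *
for s in (1,-1):
    for nm,p,G in [('grasp',[*GRIP,.134],gR(-25)),('up',[*GRIP,.32],gR(-25)),('show',SHOW,gR(52)),('show30',SHOW,gR(25)),('p0',*rock(-20,0,.05)),('p-.3',*rock(-20,-.32)),]:
        q=solver.inverse_kinematics(np.array(p),tR(G,s));print(s,nm,None if q is None else np.round(q,2))
E
```

```text
1 grasp [-0.11  0.5   0.62  1.92 -0.39  0.83  1.85]
1 up [-0.4   0.33  0.98  1.76 -0.3   1.21  1.8 ]
1 show [-0.45  0.09  0.37  1.82 -0.03  1.24  2.41]
1 show30 [-0.51  0.09  0.44  1.82 -0.04  1.24  1.95]
1 p0 [-0.58  0.34  0.2   1.79 -0.08  1.03  0.88]
1 p-.3 [-0.67  0.58  0.14  1.58  0.13  1.23  0.63]
-1 grasp [-0.29  0.59  0.89  1.94 -0.59  0.9  -1.11]
-1 up [-0.49  0.39  1.13  1.76 -0.37  1.23 -1.27]
-1 show [-0.73  0.09  0.68  1.83 -0.06  1.24 -0.7 ]
-1 show30 [-0.79  0.09  0.75  1.84 -0.06  1.24 -1.16]
-1 p0 [-0.99  0.39  0.74  1.81 -0.3   1.05 -2.06]
-1 p-.3 [-1.08  0.69  0.78  1.62 -0.24  1.23 -2.19]
```

```bash
python3 - <<'E'
from h import *
G=gR(-25)
env.reach(np.r_[GRIP,.30],tR(G,1))
env.movel(np.r_[GRIP,.134],rate=.12)
effector.grasp(40)
s=env.sense();print(s['t'],s['ee_pos'],s['gripper_width'],s['grasp_force'],s['wrist_force'])
env.movel(np.r_[GRIP,.34],rate=.15)
env.reach(SHOW,tR(gR(52),1)); env.pause(1)
c=cam('scene');p,d=viewer.read_camera('scene');np.savez('/tmp/show',p=p,d=d)
for k in ['gauge','gauge_grip','fork_gap','pointer_tip']:
    for r in tip_of('scene',k)[:5]: print(k,round(r['score'],2),np.round(r['at'],4),proj(c,r['at']).round(1)[0])
s=env.sense();print(s['t'],s['ee_pos'],s['gripper_width'],s['wrist_force'])
u,v=proj(c,s['ee_pos'])[0].astype(int);print(u,v)
y0,x0=v-40,u-80
a=p[y0:y0+120,x0:x0+160];print(x0,y0);save('show.png',cv2.resize(a,(800,600),interpolation=2))
E
```

```text
6.5083 [ 0.51398183 -0.23654172  0.13398306] 0.01623378105315343 39.999929666519165 [ 0.56019362 -0.13736885 -0.57326208]
gauge 0.93 [ 0.52   -0.5831  0.0023] [272.6 193.1]
gauge 0.61 [ 0.3419 -0.2105 -0.0023] [382.1 241.5]
gauge 0.59 [0.4985 0.0202 0.2269] [384.4 236.7]
gauge_grip 0.92 [ 0.5235 -0.4016  0.1288] [292.4 185.6]
gauge_grip 0.88 [0.4979 0.0254 0.3625] [390.8 180.4]
gauge_grip 0.79 [ 0.5227 -0.591   0.1762] [266.2 143. ]
fork_gap 0.53 [0.491  0.0286 0.2544] [390.7 227. ]
fork_gap 0.41 [ 0.5227 -0.4052  0.0326] [293.9 213.4]
pointer_tip 0.5 [ 0.5247 -0.4053  0.032 ] [293.3 213.8]
10.2917 [0.50000845 0.02002777 0.36000683] 0.015641370658927057 [-0.64270171  1.00898188 -4.55674146]
388 180
308 140
```

View pics/show.png

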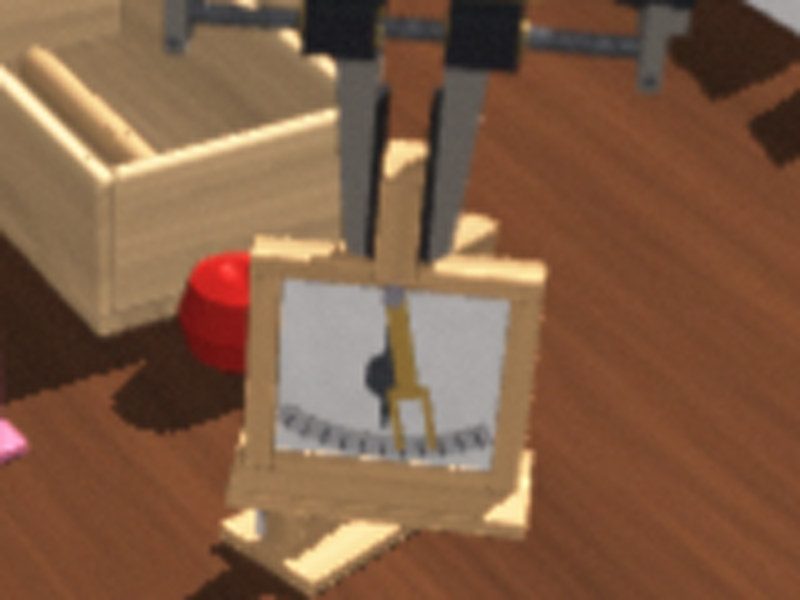

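The gauge is held squarely and is seen from the front. Pivot is near crop (395,292), pointer tip near (384,425), fork prongs near (403,450) and (433,445). I measure the fork angle by rays onto the gauge's middle plane, then tilt in the air to verify.

```bash
cat >> h.py <<'E'
def angles(p,G,tcp):
    c=cam('scene');O=np.array(tcp)-G@[0,0,HG]
    v,u=np.mgrid[0:480,0:640];i,e,R=c
    pv=proj(c,O+G@[0,0,.1])[0]
    m=np.hypot(u-pv[0],v-pv[1])<60
    w=unproj(c,np.c_[u[m],v[m]],np.ones(m.sum()));r=(w-e)
    n=G[:,0];P=e+r*(((O-e)@n)/(r@n))[:,None]
    q=(P-O)@G;yz=q[:,1:]-[0,.1]
    col=p[m].astype(int);rad=np.hypot(*yz.T);ang=np.arctan2(yz[:,0],-yz[:,1])
    z=(rad<.078)&(abs(yz[:,0])<.042)&(yz[:,1]<-.008)
    brass=z&(rad>.012)&(col[:,0]-col[:,2]>50)
    dark=z&(col.max(1)<110)&(rad>.025)&(rad<.058)&(np.ptp(col,axis=1)<40)
    wm=lambda k:(k.sum(),round(float(np.arctan2(yz[k,0].sum(),-yz[k,1].sum())),3),round(float(rad[k].max()),3)) if k.any() else None
    tip=brass&(rad>.055)
    return 'brass',wm(brass),'prongs',wm(tip),'dark',wm(dark)
E
python3 - <<'E'
from h import *
s=env.sense();p=np.load('/tmp/show.npz')['p']
print(angles(p,gR(52),s['ee_pos']))
E
```

```text
('brass', (np.int64(107), 0.145, 0.077), 'prongs', (np.int64(25), 0.156, 0.077), 'dark', (np.int64(50), -0.074, 0.057))
```

```bash
python3 - <<'E'
from h import *
c=cam('scene');s0=env.sense();G0=gR(52);O=np.array(s0['ee_pos'])-G0@[0,0,HG]
L=[[0,0,.1],[0,0,.03],[0,0,0],[0,.07*np.sin(.18),.1-.07*np.cos(.18)]]
print('expected crop px pivot,plumb tip,foot,fork.18:',((proj(c,O+np.array(L)@G0.T)-[308,140])*5).round())
G=gR(52,-.18)
env.movel(SHOW,tR(G,1),rate=.05) if False else env.reach(SHOW,tR(G,1)); env.pause(1.2)
p,d=viewer.read_camera('scene');s=env.sense();print(s['t'],angles(p,G,s['ee_pos']))
save('show2.png',cv2.resize(p[175:255,350:450],(800,640),interpolation=2)[:600])
O=SHOW-G@[0,0,HG]
print(((proj(c,O+np.array(L)@G.T)-[350,175])*8).round())
E
```

```text
expected crop px pivot,plumb tip,foot,fork.18: [[395. 279.]
 [383. 427.]
 [379. 486.]
 [415. 428.]]
11.875 ('brass', (np.int64(107), 0.164, 0.078), 'prongs', (np.int64(27), 0.187, 0.078), 'dark', (np.int64(24), 0.161, 0.056))
[[271. 163.]
 [204. 390.]
 [177. 481.]
 [253. 398.]]
```

View pics/show2.png

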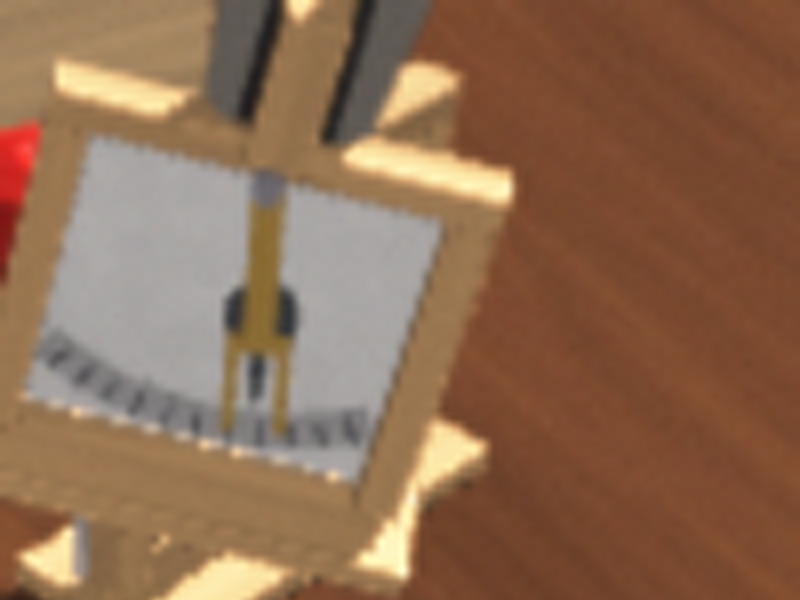

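Tilted by -0.18 rad, the pointer (tip at 257,395; bob centred at 260,310) hangs midway between the prongs (229 and 283 at row 420). The fork is therefore at about 0.18 rad. Next I land it level on the bead by force, then rock it.

```bash
cat > land.py <<'E'
from h import *
Y=-20.5
p,G=rock(Y,0,.10);env.reach(p,tR(G,1))
p,G=rock(Y,0,.012);env.movel(p,rate=.1);env.pause(.4)
f0=np.array(env.sense()['wrist_force']);print('base',f0)
def fn(G):
    env.pause(.15);return (np.array(env.sense()['wrist_force'])-f0)@G[:,2]
o=.012
while o>-.008 and fn(G)<3:
    o-=.001;p,G=rock(Y,0,o);env.movel(p,rate=.02)
print('contact',o,fn(G))
for a in np.arange(-.03,-.181,-.03):
    p,G=rock(Y,a,o);env.movel(p,tR(G,1),rate=.03);f=fn(G);print(round(a,2),round(o,4),round(f,2))
    if f<2.5:o-=.0005
    if f>8:o+=.0005
env.pause(1);f=fn(G);s=env.sense();print(s['t'],'f',f,s['ee_pos'],s['gripper_width'],s['grasp_force'],o,f0.tolist())
E
python3 land.py
```

```text
base [ 0.34963419  0.59005082 -4.10706813]
contact -0.0010000000000000035 9.864017876950829
-0.03 -0.001 11.13
-0.06 -0.0005 9.54
-0.09 -0.0 4.82
-0.12 -0.0 6.38
-0.15 -0.0 7.67
-0.18 -0.0 7.93
23.7583 f 8.490715306150088 [0.55018385 0.22709891 0.18974686] 0.015903148679856472 40.004863142967224 -3.469446951953614e-18 [0.3496341869251227, 0.5900508204492493, -4.107068132080242]
```

```bash
python3 - <<'E'
from h import *
f0=np.array([.35,.59,-4.107])
p,G=rock(-20.5,-.18,.0004);env.movel(p,tR(G,1),rate=.02);env.pause(1)
s=env.sense();print(s['t'],(np.array(s['wrist_force'])-f0)@G[:,2],s['gripper_width'])
c=cam('scene');im,d=viewer.read_camera('scene')
for k in ['gauge','fork_gap','pointer_tip']:
    for r in tip_of('scene',k)[:5]:
        if r['at'][1]>.1: print(k,round(r['score'],2),np.round(r['at'],4))
u,v=proj(c,p)[0].astype(int);O=p-G@[0,0,HG];print('O',O)
x0,y0=u-60,v-40
print(((proj(c,O+np.array([[0,0,.1],[0,.07*np.sin(.18),.1-.07*np.cos(.18)],[0,0,0]])@G.T)-[x0,y0])*6).round())
save('end.png',cv2.resize(im[y0:y0+100,x0:x0+130],(780,600),interpolation=2))
E
```

```text
25.0083 0.9474189962918353 0.015526906438842802
gauge 0.93 [0.5432 0.203  0.0581]
fork_gap 0.58 [0.5519 0.2235 0.0857]
pointer_tip 0.4 [0.5463 0.2192 0.0833]
O [0.54177745 0.20457938 0.05819966]
[[344. 304.]
 [319. 450.]
 [296. 461.]]
```

View pics/end.png

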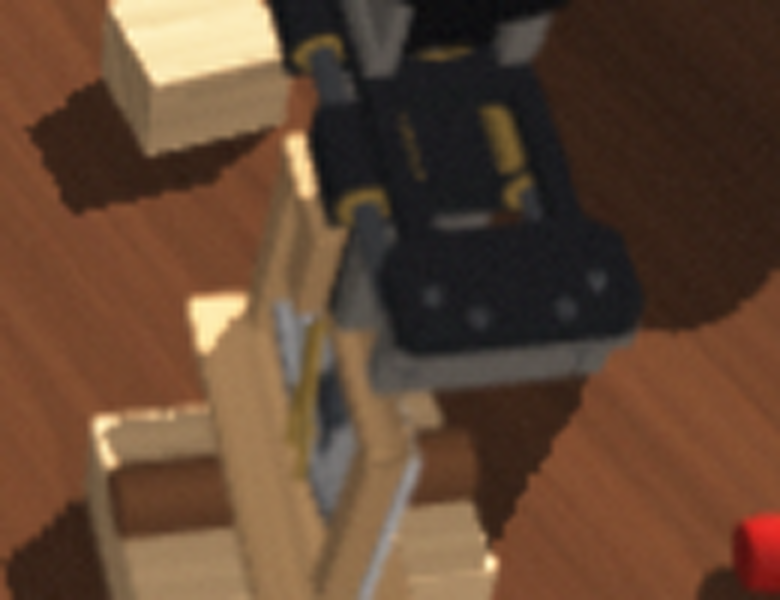

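The end view shows the gauge across the bead's middle at about (300,540), with the pads still on the tab and the fork and pointer overlapping near (310,420). The press fell to about 1 N, so I restore it to about 5 N and hand in.

```bash
python3 - <<'E'
from h import *
f0=np.array([.35,.59,-4.107])
for o in (.0002,.0001,0,-.0001,-.0002):
    p,G=rock(-20.5,-.18,o);env.movel(p,tR(G,1),rate=.02);env.pause(.6)
    s=env.sense();f=(np.array(s['wrist_force'])-f0)@G[:,2];print(o,s['t'],f)
    if f>4:break
R=np.array(s['tcp_rot']);print('orient err',np.degrees(Ro.from_matrix(tR(G,1).T@R).magnitude()))
env.pause(1);print((np.array(env.sense()['wrist_force'])-f0)@G[:,2])
if f>3: print(workorder.finish_job())
E
```

```text
0.0002 26.0583 1.5185211327669597
0.0001 26.9083 2.9024837110131565
0 27.7583 6.4506649318645675
orient err 0.01672678005547254
8.808727909765258
the job is handed in; nothing more can be done
None
```

The job is handed in at about 29 s of the 42 s. The gauge is still held on the middle of the bead, tilted -0.18 rad and pressed at about 9 N. The pointer was midway in the fork when I checked that tilt in the air; on the bead the camera view was too edge-on to confirm it, and no verdict was returned.

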